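# Slide the lens cell into the inspection lane up to the sprung gauge

### The arm

A 6-joint arm with a two-finger parallel gripper is mounted at the origin on the work surface. World frame = base frame: x ahead of the robot, y to its left, z up, the work surface at z = 0. Lengths are in mm, angles in rad, forces in N, time in s.
With the tool pointing down it reaches from about 425 to 925 mm from the base axis. Payload 12.5 kg.
Tool frame: the origin (TCP) lies between the finger pads; the fingertips stand 22 mm ahead of it and the grasp point (between the pads) lies 3 mm ahead of it; z points along the fingers, y is the line along which they close (so a half turn about z gives the same grasp; the last joint's range is limited). The gripper opens to 85 mm and grips with 20 to 120 N. Pads are 22 mm wide; open, the fingers measure 114 mm over their backs; the gripper's body (76 mm by 85 mm) begins 54 mm behind the grasp point. The pads swing forward as they close: fully open they stand 13 mm farther back than shut.
Start: joints at [1.205, 0.491, 1.559, -0, 1.092, -0.106], TCP at [160.535, 604.045, 253.327] pointing down, gripper open.
Joint ranges: [-3.1, 3.1], [-0.84, 2.19], [0.05, 2.79], [-1.13, 4.28], [0.06, 2.93], [-2.69, 2.69]. Speed limits (rad/s): [2.22, 2.22, 2.79, 3.14, 3.14, 3.14].

### API

Orientations are given as [roll, pitch, yaw] about the fixed x, y, z axes, in that order (R = Rz(yaw) Ry(pitch) Rx(roll)).
In Python, from station import env gives the robot as it stands.
- The arm moves only by the tool apply_moves, never from a script. Its argument "deltas" is a list that holds one entry, the list of rows, each a list of 7 numbers: the turn, a rotation vector about the tool's x, y, z in degrees, then the shift along the tool's x, y, z in cm, then the opening, from -1 (shut) to 1 (fully open), so that 0 is half open. In form: [[[wx, wy, wz, tx, ty, tz, jaw], ...]]. A call has 1 to 8 rows; each row shifts and turns the commanded pose from where the row before left it, along the tool's axes as they then stand; what a row does not reach is not made up. A row lasts 1/8 s, in which the tool goes at most 62.5 mm and 10.7 degrees, less where a joint would pass 70% of its speed; a pose out of reach is approached as far as the arm can. A call is refused whole if a number of a shift passes 6.25 or a number of a turn 10.7, either way. A call with a gripper value outside its range is refused whole. The fingers move at their own pace and stop on an object; "force" is the grip in N (left out, the last holds). Time passes only in rows, so rows that do not move let the fingers close. It gives the time, the measured TCP pose, the force, the opening and the grip force at its end, in the units of the state.
- env.read_state(): the state, without advancing time (a new reading comes with each control period).
- env.read_camera(name): name is "side" or "top"; returns the picture (400x640x3 uint8, red, green, blue); there is no depth.
- env.calibration(name): a dict with "K" (3x3 intrinsics, pixels), "dist_coeffs" ([k1, k2, p1, p2, k3] as OpenCV has them; the pictures are not rectified), "extrinsics" (4x4, takes a point from world to camera coordinates). Camera axes: x right, y down, z forward; pixel columns grow to the right and rows downward; lengths in mm; the calibration is good to about 2 mm. A picture is of the moment at which its call begins. calibration takes no time and is no camera call.
- env.sign_off(): hands the job in; it is judged then, once.
The state is a dict: "t": time; "joint_pos": joint angles; "joint_velocities": joint speeds; "joint_torque": joint torques, N m; "position": TCP position; "eef_rot": TCP orientation; "ft_force": force on the tool from outside, world axes, zero at the start; "torque": the same for the moment, N m; "finger_gap": finger opening in mm; "finger_force": force on a finger pad.
Only numpy, scipy, OpenCV 4.12 (cv2) and the standard library are available. Lean on these libraries where they do the work, as an engineer would, in place of code of your own. Each camera call takes 0.05 s, during which the arm holds its last target. There are 200 camera calls.

### The job

Slide the round black lens cell from its orange ring into the lane between the two green lines and on against the foot of the sprung distance gauge, until the gauge's pointer stands in the green band, and leave the cell standing there. Push it only: never lift or tip it and keep off its glass, do not run the pointer into the red, and leave the grey housings and the jar where they are.

Things in the scene. Friction and masses are not known exactly. Their poses are not given: they have to be found in the camera images.
- cell: The lens cell: a round black drum 110 mm in diameter, upright wall to 44 mm, bevelled to 98 mm diameter at 52 mm; glass dome on top to 58 mm; about 0.9 kg, on four rubber feet 6 mm high. Too wide to grasp. Origin: centre of its underside, z up. It starts standing centred on the orange ring (136 mm).
- lens: The glass dome on top of the cell, 86 mm in diameter; its origin is the centre of its lower face, 52 mm above the cell's underside. Not to be touched by the robot.
- lane: The inspection lane printed on the bench: a grey strip between two green lines whose inner faces are 126 mm apart. Local +y runs along the lane towards the gauge, x across it. Origin: on the bench, midway between the lines; the strip runs from y = -140 to +100 mm.
- gauge_zone (a point): Point of the lane at bench height, 75 mm beyond its origin. The gauge (blue block 64 x 80 mm, 44 mm high, with a sprung steel foot plate 60 mm wide, 10 to 42 mm high, facing the lane) may be clamped anywhere along the lane and its place is not reported: the free foot's face lies up to 30 mm before or after this point. Find it by touch, by the reading or by eye.
- gauge (a joint): The gauge's reading in m: how far its foot is pushed back along the lane's +y. 0 free, 0.030 at the end stop. A black pointer on top of the blue block shows it on a white scale: green band 0.008 to 0.016, red from 0.022 on. The spring gives about 2.4 N at first touch and 0.15 N more per mm; the cell's rubber feet hold it there by friction once let go.
- housing_a: Bystander: grey square optic housing 60 x 60 mm and 91 mm high with a sloped foot reaching 51 mm from the centre on its +x side, standing on the blue ring. Origin: centre of the underside of the square part.
- housing_b: Bystander: the same kind of housing, standing beside the lane on its far side. Origin as for housing_a.
- jar: Bystander: amber jar with white lid, 52 mm in diameter, 60 mm high, standing on the robot's side of the lane. Origin: centre of its underside.

How it is judged (in metres and radians):
At the end, for the whole second after the job is handed in: The cell stands upright and at rest on the bench, between the green lines (its centre within 12 mm of the lane's middle line), against the gauge, whose reading is 7 to 17 mm (pointer in the green band) (value of joint gauge between 0.007 and 0.017 m and x of cell in the frame of lane between -0.012 and 0.012 m and y of cell in the frame of lane between -0.03 and 0.08 m and height (world z) of cell below 0.003 m and angle between cell's own z axis and vertical below 0.05 rad and linear speed of cell below 0.005 m/s); the robot touches nothing.
It fails at once if the cell is lifted off the bench (more than 6 mm) (height (world z) of cell above 0.006 m).
It fails at once if the cell is tipped (more than 0.12 rad) (angle between cell's own z axis and vertical above 0.12 rad).
It fails at once if the robot touches the glass (contact force between any of the fingers, the arm and lens above 0.5 N).
It fails at once if the gauge's pointer runs into the red (22 mm or more) (value of joint gauge above 0.022 m).
It fails at once if a housing or the jar is moved (more than 10 mm) or tipped (distance of any of housing_a, housing_b, jar from where it was at the start of the episode above 0.01 m or angle between any of housing_a, housing_b, jar's own z axis and vertical above 0.15 rad).
It also fails if it takes over 64 s, if anything falls off the work surface, if the arm or the gripper's body presses on something with over 40 N, if the wrist force passes 120 N, or if a joint passes its speed limit or range.

## Working session

There is one attempt and no reset: what is moved stays moved. The work goes in short steps, Python scripts to look and compute and a tool call to move; the robot and the scene stay as the last step left them, time stands still between calls to the robot, and variables do not carry over. Pictures are saved under pics/ and viewed, at most 10 in all, crops included, and the job is handed in when it is done.

Besides the shell and the picture viewer there is one more tool, called as a command line: name --argument value ..., lists and objects as JSON in quotes. apply_moves: Moves the arm, as the interface text tells. Its arguments: {"type":"object","properties":{"deltas":{"type":"array"},"force":{"type":"number"}},"required":["deltas"]}

```bash
mkdir -p pics; ls; python3 - <<'E'
from station import env
import cv2, numpy as np
np.set_printoptions(precision=3,suppress=True)
for n in("top","side"):
    im=env.read_camera(n); cv2.imwrite(f"pics/{n}0.png",im[:,:,::-1]); c=env.calibration(n); print(n,c)
print(env.read_state())
E
```

```text
pics
top {'K': array([[487.824,   0.   , 320.376],
       [  0.   , 487.824, 193.657],
       [  0.   ,   0.   ,   1.   ]]), 'dist_coeffs': array([-0.011,  0.   ,  0.   ,  0.   ,  0.   ]), 'extrinsics': array([[  -0.023,   -1.   ,    0.012,   39.652],
       [  -0.982,    0.02 ,   -0.187,  581.924],
       [   0.186,   -0.016,   -0.982, 1076.873],
       [   0.   ,    0.   ,    0.   ,    1.   ]])}
side {'K': array([[432.973,   0.   , 319.027],
       [  0.   , 432.973, 198.263],
       [  0.   ,   0.   ,   1.   ]]), 'dist_coeffs': array([-0.085,  0.   ,  0.   ,  0.   ,  0.   ]), 'extrinsics': array([[  -0.787,    0.617,   -0.023,  424.314],
       [   0.379,    0.453,   -0.807, -185.177],
       [  -0.487,   -0.643,   -0.591, 1176.085],
       [   0.   ,    0.   ,    0.   ,    1.   ]])}
{'t': 0.1, 'joint_pos': array([ 1.205,  0.492,  1.559,  0.   ,  1.092, -0.106]), 'joint_velocities': array([ 0.   , -0.001, -0.002,  0.001, -0.001,  0.001]), 'joint_torque': array([  0.002, -61.944, -26.203,  -0.   ,   0.003,   0.   ]), 'position': array([160.474, 603.862, 252.78 ]), 'eef_rot': array([-3.141, -0.   ,  2.882]), 'ft_force': array([ 0.445, -0.299, -0.146]), 'torque': array([-0.057, -0.044, -0.037]), 'finger_force': 0.0, 'finger_gap': 85.30736204116755}
```

View pics/top0.png

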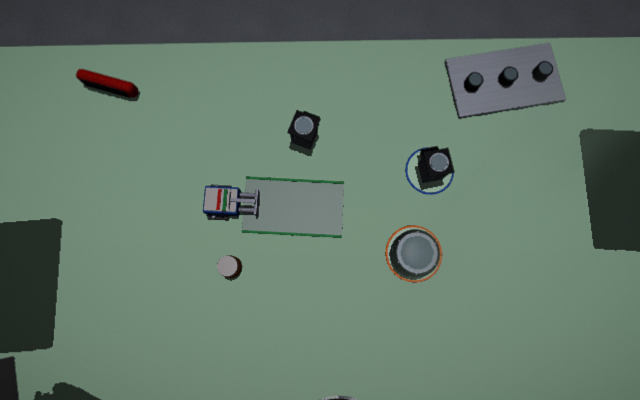

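View pics/side0.png

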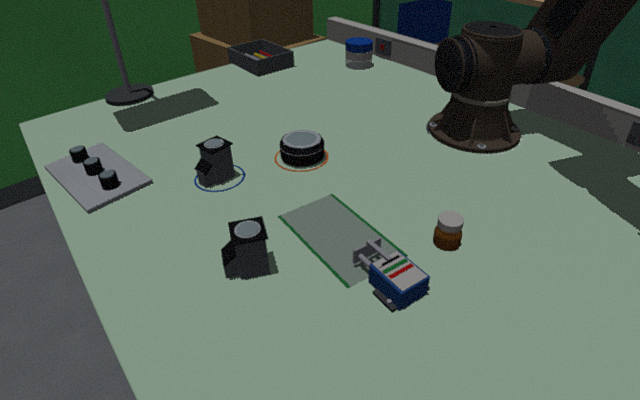

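The top view shows the cell on its orange ring at about (415,253). The lane runs from (343,208) to (243,206), with the gauge at its left end and its foot near (258,203). The jar is at (229,266), housing_b at (304,130) and housing_a at (435,165).

```bash
cat > h.py <<'E'
from station import env
import cv2, numpy as np
np.set_printoptions(precision=1,suppress=True)
def ray(n,px,z):
    c=env.calibration(n);E=c["extrinsics"];R,t=E[:3,:3],E[:3,3]
    p=cv2.undistortPoints(np.float64(px).reshape(-1,1,2),c["K"],c["dist_coeffs"]).reshape(-1,2)
    d=np.c_[p,np.ones(len(p))]@R; o=-R.T@t
    return (o+d*((z-o[2])/d[:,2])[:,None])[:,:2]
def proj(n,P):
    c=env.calibration(n);E=c["extrinsics"]
    return cv2.projectPoints(np.float64(P).reshape(-1,1,3),cv2.Rodrigues(E[:3,:3])[0],E[:3,3],c["K"],c["dist_coeffs"])[0].reshape(-1,2)
def px(m): y,x=np.nonzero(m); return np.c_[x,y]
def circ(p):
    A=np.c_[2*p,np.ones(len(p))]; s=np.linalg.lstsq(A,(p**2).sum(1),rcond=None)[0]
    return s[:2],np.sqrt(s[2]+s[:2]@s[:2])
E
python3 - <<'E'
from h import *
im=cv2.imread("pics/top0.png"); hsv=cv2.cvtColor(im,cv2.COLOR_BGR2HSV)
H,S,V=[hsv[:,:,i].astype(int) for i in range(3)]
org=(H>5)&(H<22)&(S>110)&(V>90); org[:,:360]=0; org[:200]=0;org[300:]=0
p=ray("top",px(org),0);c,r=circ(p);print("ring",len(p),c,r)
grn=(H>50)&(H<75)&(S>110)&(V>60); grn[:170]=0;grn[245:]=0;grn[:,:238]=0;grn[:,350:]=0
q=px(grn);print(len(q))
L=[]
for s in (q[q[:,1]<195],q[q[:,1]>220]):
    w=ray("top",s,0); f=cv2.fitLine(w.astype(np.float32),2,0,.01,.01).ravel(); L.append(f); pr=(w-f[2:])@f[:2]; print("line",len(s),f,f[2:]+f[:2]*pr.min(),f[2:]+f[:2]*pr.max(), np.degrees(np.arctan2(f[1],f[0])))
# side ring & lines
b=cv2.resize(im[150:290,190:450],None,fx=3,fy=3,interpolation=cv2.INTER_CUBIC);cv2.imwrite("pics/topc.png",b)
print("cell rim top z=52 guess px", proj("top",[[*c,58],[*c,0]]))
im=cv2.imread("pics/side0.png"); hsv=cv2.cvtColor(im,cv2.COLOR_BGR2HSV)
H,S,V=[hsv[:,:,i].astype(int) for i in range(3)]
org=(H>5)&(H<22)&(S>110)&(V>90); org[:,:260]=0; org[:130]=0;org[180:]=0;org[:,340:]=0
p=ray("side",px(org),0);print("ring side",len(p),circ(p))
E
```

```text
ring 348 [ 444.4 -192. ] 65.38440704626662
421
line 202 [  0.1   1.  628.6  86.5] [619.9 -29.7] [637.6 207.2] 85.73433
line 219 [  0.1   1.  497.   97.4] [488.4 -20.7] [505.7 216.2] 85.81566
cell rim top z=52 guess px [[418.4 251.3]
 [413.3 253. ]]
ring side 96 (array([ 445.4, -193.4]), np.float64(65.07050979603417))
```

View pics/topc.png

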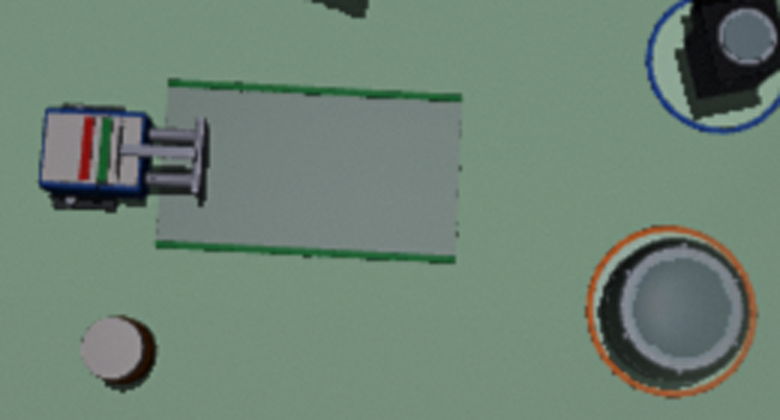

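The foot plate's edge is at about crop (206,160), which is full picture (258.7,203). The pointer is at the zero side, right of the green band. Next I turn the tool so its x axis runs along the lane, and work out the geometry in lane axes.

apply_moves --deltas '[[[0,0,9.9,0,0,0,1],[0,0,9.9,0,0,0,1],[0,0,9.9,0,0,0,1],[0,0,9.9,0,0,0,1],[0,0,9.9,0,0,0,1],[0,0,9.9,0,0,0,1],[0,0,9.9,0,0,0,1],[0,0,10.0,0,0,0,1]]]'

```text
t: 1.1
position: [160.5, 603.9, 252.9]
eef_rot: [-3.141, 0.001, 1.492]
ft_force: [0.6, 0.1, -0.6]
finger_gap: 85.4
finger_force: 0.0
```

```bash
cat >> h.py <<'E'
D=np.array([.0738,.9973]);X=np.array([D[1],-D[0]]);O=np.array([564.4,113.3])
def lane(w): w=np.atleast_2d(w)-O; return np.c_[w@X,w@D]
E
python3 - <<'E'
from h import *
print("cell",lane([444.8,-192.5]))
print("foot",lane(ray("top",[[258.7,203],[257,217]],42)))
print("jar",lane(ray("top",[[228,265.5]],60)),"hb",lane(ray("top",[[304,125]],91)),"ha",lane(ray("top",[[439,162]],91)))
print("lens ctr",lane(ray("top",[[190+682/3,150+308/3]],54)))
s=env.read_state();print(s["t"],s["position"],s["eef_rot"]*57.3,lane(s["position"][:2]),s["joint_pos"])
E
```

```text
cell [[ -96.7 -313.8]]
foot [[ -3.   58.1]
 [-36.   59.5]]
jar [[-151.3  113.8]] hb [[176.4 -38.5]] ha [[ 105.5 -350.7]]
lens ctr [[-100.  -311.8]]
1.1 [160.5 603.9 252.9] [-180.     0.    85.5] [[-439.   459.5]] [ 1.2  0.5  1.6 -0.   1.1  1.3]
```

apply_moves --deltas '[[[0,0,0,-3.6,4.4,0,1],[0,0,0,-3.6,4.4,0,1],[0,0,0,-3.6,4.4,0,1],[0,0,0,-3.6,4.4,0,1],[0,0,0,-3.6,4.4,0,1],[0,0,0,-3.6,4.4,0,1],[0,0,0,-3.6,4.4,0,1],[0,0,0,-3.6,4.4,0,1]]]'

```text
t: 2.1
position: [491.7, 289.6, 253.1]
eef_rot: [-3.141, 0.0, 1.498]
ft_force: [0.5, 0.3, -0.2]
finger_gap: 85.2
finger_force: 0.0
```

apply_moves --deltas '[[[0,0,0,-3.6,4.4,0,1],[0,0,0,-3.6,4.3,0,1],[0,0,0,-5.4,-1.1,0,1],[0,0,0,-5.4,-1.1,0,1],[0,0,0,-5.4,-1.1,0,1],[0,0,0,-5.4,-1.1,0,1],[0,0,0,-5.4,-1.1,0,1],[0,0,0,-5.4,-1.1,0,1]]]'

```text
t: 3.1
position: [481.8, -106.9, 253.2]
eef_rot: [-3.141, -0.0, 1.498]
ft_force: [1.6, -0.6, -1.0]
finger_gap: 85.0
finger_force: 0.0
```

apply_moves --deltas '[[[0,0,0,-5.4,-1.1,0,1],[0,0,0,-5.4,-1.1,0,1],[0,0,0,-5.2,-1.1,0,1],[0,0,0,0,0,4,1],[0,0,0,0,0,4,1],[0,0,0,0,0,0,1]]]'

```text
t: 3.85
position: [437.1, -262.0, 171.3]
eef_rot: [-3.137, -0.003, 1.497]
ft_force: [-0.6, 1.1, 0.7]
finger_gap: 85.2
finger_force: 0.0
```

```bash
python3 - <<'E'
from h import *
s=env.read_state();print(s["t"],s["position"],s["eef_rot"]*57.3,lane(s["position"][:2]),s["joint_pos"])
im=env.read_camera("side");cv2.imwrite("pics/s1.png",im[:,:,::-1])
im=env.read_camera("top");cv2.imwrite("pics/t1.png",im[:,:,::-1])
E
```

```text
3.85 [ 437.1 -262.   171.3] [-179.8   -0.2   85.8] [[ -99.3 -383.7]] [-0.7  0.4  1.9  0.   0.8 -0.6]
```

apply_moves --deltas '[[[0,0,0,0,0,4,1],[0,0,0,0,0,4,1],[0,0,0,0,0,3,1],[0,0,0,0,0,2,1],[0,0,0,0,0,0.5,1],[0,0,0,0,0,0,1]]]'

```text
t: 4.7
position: [438.6, -262.8, 39.3]
eef_rot: [3.14, 0.001, 1.498]
ft_force: [-1.1, 0.4, 0.2]
finger_gap: 85.7
finger_force: 0.0
```

```bash
python3 - <<'E'
from h import *
s=env.read_state();print(s["t"],s["position"],s["eef_rot"]*57.3,lane(s["position"][:2]),s["ft_force"])
a=env.read_camera("side")[90:200,220:380,::-1];b=env.read_camera("top")[180:310,340:500,::-1]
f=lambda i:cv2.resize(i,(480,i.shape[0]*3),interpolation=cv2.INTER_CUBIC)[:,:400]
m=np.zeros((390,800,3),np.uint8);A,B=f(a),f(b);m[:A.shape[0],:400]=A;m[:,400:]=B;cv2.imwrite("pics/c2.png",m)
E
```

```text
4.7 [ 438.6 -262.8   39.3] [179.9   0.   85.8] [[ -97.7 -384.4]] [-1.1  0.4  0.2]
```

View pics/c2.png

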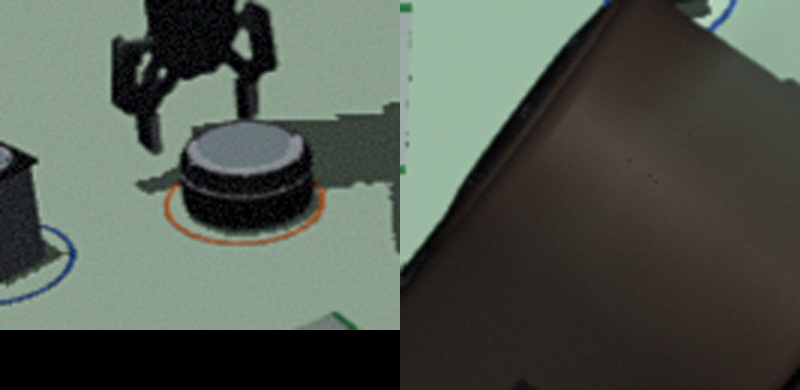

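The side crop shows the open fingers straddling the line behind the cell. The near fingertip is at full-picture (271,140), and its height needs checking.

```bash
python3 - <<'E'
from h import *
for z in(10,17,30,40): print(z,proj("side",[[438.6+47,-262.8-3,z],[438.6-47,-262.8+3,z]]))
E
```

```text
10 [[271.3 147.5]
 [302.3 137. ]]
17 [[271.1 145.1]
 [302.2 134.6]]
30 [[270.7 140.6]
 [302.  130.2]]
40 [[270.3 137.1]
 [301.8 126.8]]
```

apply_moves --deltas '[[[0,0,0,0,0,1.3,1],[0,0,0,1.0,0,0,1],[0,0,0,0.8,0,0,1],[0,0,0,0.8,0,0,1],[0,0,0,0.8,0,0,1],[0,0,0,1.0,0,0,1],[0,0,0,0,0,0,1]]]'

```text
t: 5.68
position: [441.6, -218.1, 25.4]
eef_rot: [3.141, 0.0, 1.499]
ft_force: [0.1, -0.8, -0.1]
finger_gap: 85.1
finger_force: 0.1
```

```bash
cat >> h.py <<'E'
def look(k):
    s=env.read_state();print(s["t"],s["position"],s["eef_rot"]*57.3,lane(s["position"][:2]),s["ft_force"])
    a=env.read_camera("side");b=env.read_camera("top")
    cv2.imwrite(f"pics/s{k}.png",a[:,:,::-1]);cv2.imwrite(f"pics/t{k}.png",b[:,:,::-1])
E
python3 - <<'E'
from h import *
look(3)
a=cv2.imread("pics/s3.png")[90:210,220:420];cv2.imwrite("pics/c3.png",cv2.resize(a,None,fx=4,fy=4,interpolation=cv2.INTER_CUBIC))
E
```

```text
5.675 [ 441.6 -218.1   25.4] [180.    0.   85.9] [[ -98.1 -339.6]] [ 0.1 -0.8 -0.1]
```

View pics/c3.png

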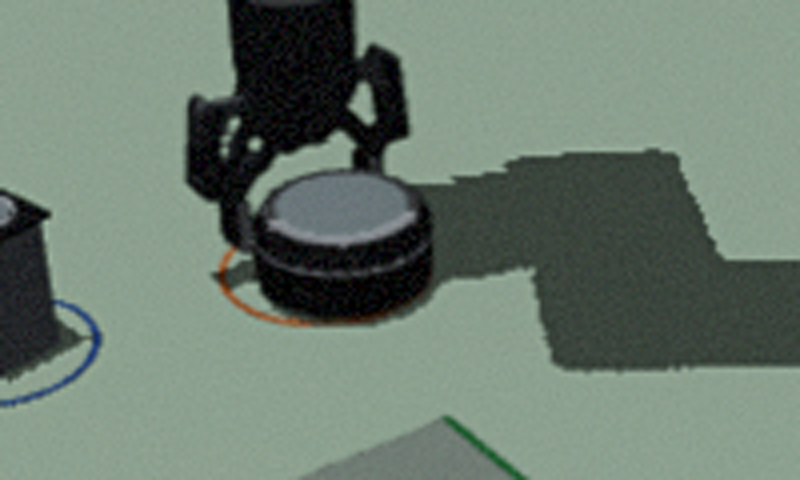

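The cell has started off the ring and sits in the cradle, with its lens centre at crop (343,208), which is full picture (305.7,142). I measure the cell's offset from the tool, then push on the diagonal.

```bash
python3 - <<'E'
from h import *
for z in(52,56): print(lane(ray("side",[[305.7,142]],z)))
# lens at start for bias
im=cv2.imread("pics/side0.png");print(lane(ray("side",[[302,139.5]],54)))
E
```

```text
[[ -97.5 -290.6]]
[[ -93.7 -284.4]]
[[ -95.1 -303.3]]
```

apply_moves --deltas '[[[0,0,0,1.0,0.4,0,1],[0,0,0,1.4,0.7,0,1],[0,0,0,1.4,0.7,0,1],[0,0,0,1.4,0.7,0,1],[0,0,0,1.4,0.7,0,1],[0,0,0,1.4,0.7,0,1],[0,0,0,1.4,0.7,0,1],[0,0,0,1.0,0.4,0,1]]]'

```text
t: 6.78
position: [498.7, -118.5, 25.3]
eef_rot: [-3.141, 0.0, 1.498]
ft_force: [-3.4, -7.0, 1.2]
finger_gap: 85.2
finger_force: 4.6
```

apply_moves --deltas '[[[0,0,0,1.0,0.4,0,1],[0,0,0,1.4,0.7,0,1],[0,0,0,1.4,0.7,0,1],[0,0,0,1.4,0.7,0,1],[0,0,0,1.4,0.7,0,1],[0,0,0,1.4,0.6,0,1],[0,0,0,1.4,0.5,0,1],[0,0,0,1.0,0,0,1]]]'

```text
t: 7.78
position: [549.5, -18.1, 25.3]
eef_rot: [3.141, 0.0, 1.498]
ft_force: [0.5, -7.4, 0.1]
finger_gap: 85.5
finger_force: 4.5
```

```bash
python3 - <<'E'
from h import *
look(4)
E
```

```text
7.775 [549.5 -18.1  25.3] [180.    0.   85.8] [[  -5.2 -132.2]] [ 0.5 -7.4  0.1]
```

View pics/s4.png

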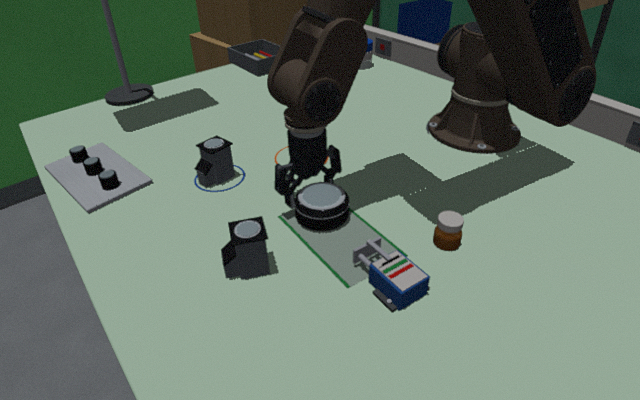

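The cell is inside the lane with its lens centre at about (321,194). The housings and jar have not moved. Next I push on along the lane, centring it by 5 mm, and stop short of the foot.

apply_moves --deltas '[[[0,0,0,0.9,0.2,0,1],[0,0,0,1.0,0.2,0,1],[0,0,0,1.0,0.1,0,1],[0,0,0,1.0,0,0,1],[0,0,0,1.0,0,0,1],[0,0,0,0.9,0,0,1],[0,0,0,0.6,0,0,1],[0,0,0,0.4,0,0,1]]]'

```text
t: 8.88
position: [559.0, 48.9, 25.3]
eef_rot: [-3.141, 0.0, 1.498]
ft_force: [-1.3, -8.3, 0.8]
finger_gap: 85.4
finger_force: 3.9
```

```bash
python3 - <<'E'
from h import *
look(5)
a=cv2.imread("pics/s5.png")[180:310,290:450];b=cv2.imread("pics/t5.png")[170:240,190:350]
f=lambda i:cv2.resize(i,None,fx=2.5*2,fy=5,interpolation=cv2.INTER_CUBIC)
m=np.vstack([cv2.resize(a,None,fx=3,fy=3,interpolation=2),cv2.resize(b,None,fx=3,fy=3,interpolation=2)]);print(m.shape);cv2.imwrite("pics/c5.png",m)
E
```

```text
8.875 [559.   48.9  25.3] [-180.     0.    85.8] [[ -0.6 -64.6]] [-1.3 -8.3  0.8]
(600, 480, 3)
```

View pics/c5.png

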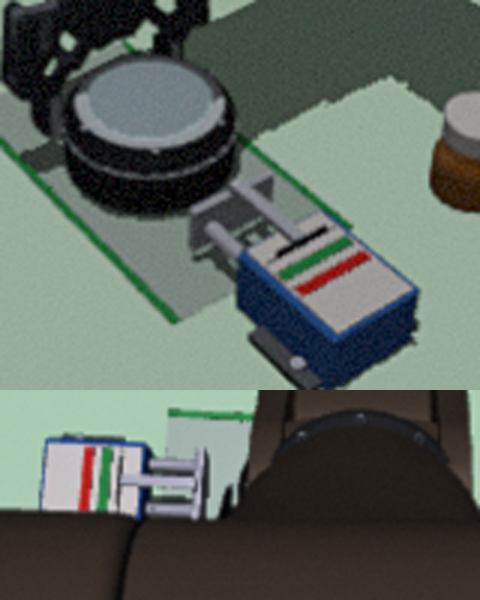

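The cell is in the lane about 12 mm before the foot. The pointer is still at zero, at crop (302,243), with the green band beyond it. I write a reading routine from the side view and push on in small steps.

```bash
cat >> h.py <<'E'
def gauge(k):
    im=cv2.imread(f"pics/s{k}.png").astype(int)[240:300,365:432]
    B,G,R=im[:,:,0],im[:,:,1],im[:,:,2]
    gm=(G-R>35)&(G-B>25); rm=(R-G>60)&(R-B>60); bm=(im.max(2)<60)
    # black pixels only on the scale: near green/red hull
    z=45; w=lambda m: lane(ray("side",px(m)+[365,240],z))
    g,r=w(gm),w(rm); g=g[np.abs(g[:,0])<28]; b=w(bm); gy,ry=np.median(g[:,1]),np.median(r[:,1])
    b=b[(abs(b[:,0]-np.median(g[:,0]))<20)&(b[:,1]>gy-22)&(b[:,1]<ry+8)]
    print("green",len(g),gy,"red",len(r),ry,"black",len(b),np.median(b[:,1]) if len(b) else None,"reading",12+np.median(b[:,1])-gy if len(b) else None)
E
python3 - <<'E'
from h import *
gauge(5)
E
```

```text
green 91 137.53044865061105 red 94 151.48688929306704 black 34 123.6036984260422 reading -1.926750224568849
```

apply_moves --deltas '[[[0,0,0,0.3,0,0,1],[0,0,0,0.3,0,0,1],[0,0,0,0.3,0,0,1],[0,0,0,0.3,0,0,1],[0,0,0,0.2,0,0,1],[0,0,0,0.1,0,0,1]]]'

```text
t: 9.72
position: [560.1, 63.7, 25.3]
eef_rot: [-3.141, 0.0, 1.497]
ft_force: [-0.6, -7.4, 0.8]
finger_gap: 85.8
finger_force: 4.0
```

```bash
python3 - <<'E'
from h import *
look(6);gauge(6)
E
```

```text
9.725 [560.1  63.7  25.3] [-180.     0.    85.8] [[ -0.6 -49.8]] [-0.6 -7.4  0.8]
green 91 137.39104727764592 red 95 151.3160203136587 black 34 123.67563669619139 reading -1.7154105814545346
```

apply_moves --deltas '[[[0,0,0,0.2,0,0,1],[0,0,0,0.2,0,0,1],[0,0,0,0.2,0,0,1],[0,0,0,0.1,0,0,1],[0,0,0,0.1,0,0,1]]]'

```text
t: 10.45
position: [560.7, 71.6, 25.3]
eef_rot: [-3.141, 0.0, 1.497]
ft_force: [-0.7, -7.9, 1.5]
finger_gap: 85.7
finger_force: 4.0
```

```bash
python3 - <<'E'
from h import *
look(7);gauge(7)
E
```

```text
10.45 [560.7  71.6  25.3] [-180.     0.    85.8] [[ -0.6 -41.8]] [-0.7 -7.9  1.5]
green 91 137.39104727764592 red 96 151.38088577742127 black 35 123.6357299388517 reading -1.7553173387942422
```

apply_moves --deltas '[[[0,0,0,0.2,0,0,1],[0,0,0,0.2,0,0,1],[0,0,0,0.2,0,0,1],[0,0,0,0.1,0,0,1],[0,0,0,0.1,0,0,1]]]'

```text
t: 11.18
position: [561.2, 79.3, 25.3]
eef_rot: [-3.141, 0.001, 1.497]
ft_force: [-1.8, -11.3, 0.8]
finger_gap: 85.4
finger_force: 4.9
```

```bash
python3 - <<'E'
from h import *
look(8);gauge(8)
E
```

```text
11.175 [561.2  79.3  25.3] [-180.     0.    85.8] [[ -0.7 -34.1]] [ -1.8 -11.3   0.8]
green 92 137.46074796412847 red 97 151.44575124118384 black 32 125.61133847412427 reading 0.15059050999579426
```

The foot is touched and the reading is about 2 mm. I push 10 mm more.

apply_moves --deltas '[[[0,0,0,0.2,0,0,1],[0,0,0,0.2,0,0,1],[0,0,0,0.2,0,0,1],[0,0,0,0.2,0,0,1],[0,0,0,0.1,0,0,1],[0,0,0,0.1,0,0,1],[0,0,0,0,0,0,1]]]'

```text
t: 12.15
position: [561.9, 89.2, 25.3]
eef_rot: [-3.141, 0.001, 1.497]
ft_force: [-0.7, -11.3, 1.1]
finger_gap: 85.3
finger_force: 4.9
```

```bash
python3 - <<'E'
from h import *
look(9);gauge(9)
a=cv2.imread("pics/s9.png")[170:310,290:450];cv2.imwrite("pics/c9.png",cv2.resize(a,None,fx=4,fy=4,interpolation=2))
E
```

```text
12.15 [561.9  89.2  25.3] [-180.     0.    85.8] [[ -0.7 -24.2]] [ -0.7 -11.3   1.1]
green 61 138.5241939694228 red 96 151.38088577742127 black 35 135.77918112031824 reading 9.254987150895431
```

View pics/c9.png

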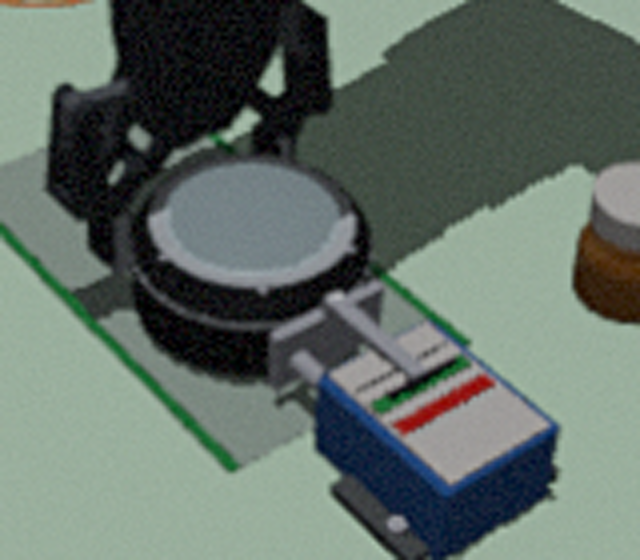

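The pointer stands on the green band at about crop (433,378), having moved 12.2 mm. I back straight out, slowly at first, then rise.

apply_moves --deltas '[[[0,0,0,-0.1,0,0,1],[0,0,0,-0.3,0,0,1],[0,0,0,-1.0,0,0,1],[0,0,0,-2.5,0,0,1],[0,0,0,-3.5,0,0,1],[0,0,0,-4,0,0,1],[0,0,0,-4,0,-3,1],[0,0,0,-2,0,-6,1]]]'

```text
t: 13.25
position: [548.2, -85.1, 113.9]
eef_rot: [-3.137, -0.001, 1.496]
ft_force: [1.1, 0.6, 0.4]
finger_gap: 85.4
finger_force: 0.0
```

apply_moves --deltas '[[[0,0,0,0,0,-6,1],[0,0,0,-5,0,-4,1],[0,0,0,-6,0,0,1],[0,0,0,-6,0,0,1],[0,0,0,-6,0,0,1],[0,0,0,-5,0,0,1],[0,0,0,0,0,0,1]]]'

```text
t: 14.12
position: [527.8, -364.5, 213.0]
eef_rot: [-3.141, -0.0, 1.494]
ft_force: [0.9, -0.2, -0.4]
finger_gap: 85.2
finger_force: 0.0
```

```bash
python3 - <<'E'
from h import *
look(10);gauge(10)
a=cv2.imread("pics/t10.png")[100:290,190:450];cv2.imwrite("pics/c10.png",cv2.resize(a,None,fx=3,fy=3,interpolation=2))
E
```

```text
14.125 [ 527.8 -364.5  213. ] [-180.    -0.    85.6] [[  -1.2 -479.2]] [ 0.9 -0.2 -0.4]
green 55 138.5241939694228 red 92 151.38088577742127 black 36 135.63088382430163 reading 9.106689854878823
```

View pics/c10.png

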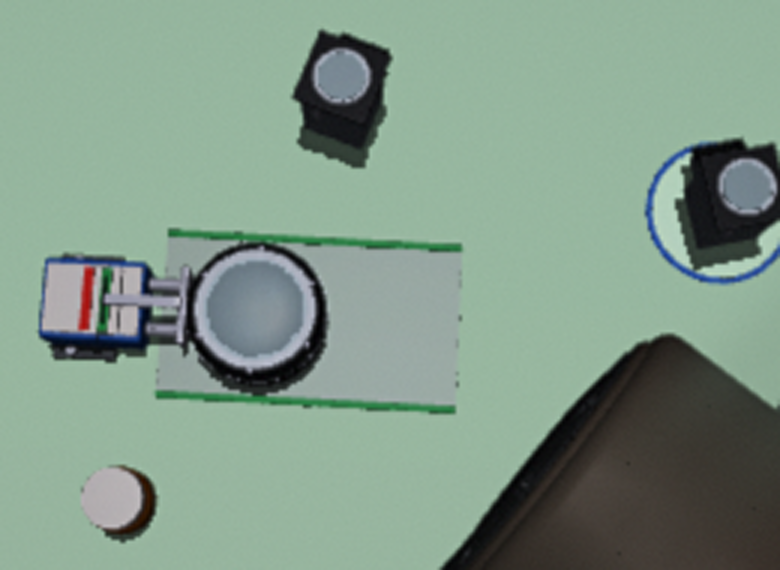

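The cell stands against the foot with its lens centre at crop (254,308), and the pointer is on green. The housings and jar are undisturbed. I check the cell's centring before handing in.

```bash
python3 - <<'E'
from h import *
b=lane(ray("top",[[190+254/3,100+308/3]],54));print("cell lane xy",b)
if abs(b[0,0])<9: print(env.sign_off())
E
```

```text
cell lane xy [[-2.2 19.8]]
the job is handed in; nothing more can be done
None
```

The cell stands in the lane against the gauge and the job is handed in: by camera the gauge reads about 12 mm (pointer in green), the cell is about 2 mm off the lane's middle line, and the housings and jar look unmoved.

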